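# Hold the dust inlet's shutter half open beside the opened carton

### The arm

A 7-joint arm with a two-finger parallel gripper is mounted at the origin on the work surface. World frame = base frame: x ahead of the robot, y to its left, z up, the work surface at z = 0. Lengths are in mm, angles in rad, forces in N, time in s.
With the tool pointing down it reaches from about 400 to 875 mm from the base axis. Payload 6.5 kg.
Tool frame: the origin (TCP) lies midway between the tips of the shut fingers; the grasp point (between the pads) lies 19 mm behind it; z points along the fingers, y is the direction in which the jaws open and shut (so a half turn about z gives the same grasp; the last joint's range is limited). The gripper opens to 85 mm and grips with 20 to 120 N. Pads are 22 mm wide; open, the fingers measure 114 mm over their backs; the gripper's body (76 mm by 85 mm) begins 54 mm behind the grasp point. The pads swing forward as they close: fully open they stand 13 mm farther back than shut.
Start: joints at [1.084, 0.536, -0.004, 1.538, 0.003, 1.067, -0.071], TCP at [265.514, -593.29, 231.29] pointing down, gripper open.
Joint ranges: [-2.7, 2.7], [-0.37, 2.16], [-1.27, 1.26], [0.24, 2.4], [-1.31, 4.45], [0.19, 1.91], [-2.76, 2.76]. Speed limits (rad/s): [2.39, 2.39, 3.14, 3.14, 3.14, 3.14, 3.14].

### API

Orientations are given as a unit quaternion [x, y, z, w].
In Python, from rig import ctrl gives the robot as it stands. Calls block until the motion is done:
- ctrl.move_ptp(position, orientation): joint-space move of the TCP to a pose.
- ctrl.move_l(position, max_speed=150, attitude=None, force_limit=None): straight line of the TCP; attitude=None keeps the orientation; max_speed is the mean speed in mm/s. With force_limit (N) it stops when the force on the tool has changed by that much, and returns True; else False.
- ctrl.set_joints(angles): joint-space move.
- ctrl.gripper_to(opening): finger opening in mm; the grip force is fixed at half the most; returns when the fingers have stopped.
- ctrl.hold(seconds).
- ctrl.ik(position, orientation): joint angles nearest the present ones, or None.
- ctrl.get_state(): the state.
- ctrl.grab_frame(name): name is "side" or "top" or "wrist"; returns a dict with "pixels" (480x640x3 uint8, red, green, blue), "z_map" (480x640 float32, mm along the optical axis (not along the pixel's ray), 0 where there is no reading), "intrinsics" (3x3 intrinsics, pixels), "R" (3x3) and "t" (3): a world point X has camera coordinates R X + t; the wrist camera has in their place "T_tool_cam" (4x4, takes a point from camera to tool coordinates, whose origin is the TCP and whose axes are the flange's). Camera axes: x right, y down, z forward; pixel columns grow to the right and rows downward; lengths in mm; the calibration is good to about 2 mm. A picture is of the moment at which its call begins: read the wrist's pose just before it.
A pose or a line that the arm cannot do raises ctrl.PlanningError and nothing moves.
- ctrl.hand_in(): hands the job in, once; it reports no verdict.
The state is a dict: "time_s": time; "joints": joint angles; "joint_vel": joint speeds; "joint_efforts": joint torques, N m; "position": TCP position; "ee_rot": TCP orientation; "ft_force": force on the tool from outside, world axes, zero at the start; "ft_torque": the same for the moment, N m; "finger_gap": finger opening in mm.
Only numpy, scipy, OpenCV 4.12 (cv2) and the standard library are available. Lean on these libraries where they do the work, as an engineer would, in place of code of your own. Each camera call takes 0.05 s, during which the arm holds its last target.

### The job

One of the two dust-extraction inlets on the packing bench has the opened cardboard carton standing beside it. Slide that inlet's spring-loaded shutter half open (its pointers on the yellow marks) and finish while still holding it there with the gripper, because it springs shut when let go. Keep the other inlet's shutter shut and do not disturb the carton, the tote or the other things on the bench.

Things in the scene. Friction and masses are not known exactly. Their poses are not given: they have to be found in the camera images.
- red_station: dust inlet bolted to the bench: low grey box with red stripe, 116 x 260 x 92 mm (x, y, z), origin at the centre of its underside, z up. Its steel shutter (upper face 87 mm up, handle on it) slides between two rails along this body's +y, roughly to the robot's left, baring the dark grille at the -y end. Beside the handle nothing is higher than 92 mm.
- red_gate (a joint): travel of the red inlet's shutter in m: 0 shut (as it starts), 0.100 fully open, 0.050 half (pointers beside the handle stand on the yellow marks of the rails). A spring shuts it: 3 N when shut, rising evenly to 8 N at half and 13 N fully open; it slides shut at once when let go.
- red_grip (a point): centre of the top of the red inlet's handle, an upright red block on the shutter: 40 mm (x) x 16 mm (y, along the sliding direction) x 46 mm tall, its top about 133 mm above the bench. Moves with the shutter; its axes are the station's: opening is along +y. At half travel it stands right over the station's origin.
- blue_station: dust inlet bolted to the bench: low grey box with blue stripe, 116 x 260 x 92 mm (x, y, z), origin at the centre of its underside, z up. Its steel shutter (upper face 87 mm up, handle on it) slides between two rails along this body's +y, roughly to the robot's right (the body is turned by about pi), baring the dark grille at the -y end. Beside the handle nothing is higher than 92 mm.
- blue_gate (a joint): travel of the blue inlet's shutter in m: 0 shut (as it starts), 0.100 fully open, 0.050 half (pointers beside the handle stand on the yellow marks of the rails). A spring shuts it: 3 N when shut, rising evenly to 8 N at half and 13 N fully open; it slides shut at once when let go.
- blue_grip (a point): centre of the top of the blue inlet's handle, an upright blue block on the shutter: 40 mm (x) x 16 mm (y, along the sliding direction) x 46 mm tall, its top about 133 mm above the bench. Moves with the shutter; its axes are the station's: opening is along +y. At half travel it stands right over the station's origin.
- carton: opened brown cardboard carton, 150 x 150 x 110 mm with two flaps folded out along +-y (about 138 mm high there, 190 mm across), a dark dusty machine part inside. Origin: centre of its underside. Loose; it stands beside one of the two inlets, about 205 mm from that inlet's origin, on the side away from the robot
- tote: shut blue tote with a yellow lid, 150 x 150 x 103 mm, loose, origin at the centre of its underside; stands beside the other inlet in the same way
- orange_roll: orange tape roll lying flat, outer diameter 110 mm, 48 mm high, loose, between the two inlets; origin at the centre of its underside
- tape_gun: tape dispenser with blue handle, about 210 x 40 x 80 mm, loose, at the left; origin under its roll, at bench level
- knife: blue box cutter, 140 x 26 x 21 mm, loose, between the two inlets; origin at the centre of its underside
- spray: white bottle with red cap, 70 mm in diameter, 180 mm tall, loose, at the right; origin at the centre of its underside
There are look-alikes about, which are no part of the job. Of the things that look like the tape_gun, the largest one is meant.

How it is judged (in metres and radians):
At the end, for the whole second after the job is handed in: The shutter beside the carton (origins within 0.27 m) is 40 to 60 mm open, slower than 10 mm/s, fingers on that inlet with over 4 N; the other is under 5 mm open; the six loose things listed are within 20 mm of their starts, tilted under 0.15 rad (((horizontal distance between red_station and carton below 0.27 m and value of joint red_gate between 0.04 and 0.06 m and value of joint blue_gate below 0.005 m and velocity of joint red_gate between -0.01 and 0.01 m/s and contact force between the fingers and red_station above 4 N) or (horizontal distance between blue_station and carton below 0.27 m and value of joint blue_gate between 0.04 and 0.06 m and value of joint red_gate below 0.005 m and velocity of joint blue_gate between -0.01 and 0.01 m/s and contact force between the fingers and blue_station above 4 N)) and distance of each of carton, tote, orange_roll, tape_gun, knife, spray from where it was at the start of the episode below 0.02 m and angle between each of carton, tote, orange_roll, tape_gun, knife, spray's own z axis and vertical below 0.15 rad); the arm keeps its last pose, push and grip.
It fails at once if the red shutter was opened although the carton stands at the other inlet (value of joint red_gate above 0.015 m and horizontal distance between red_station and carton above 0.27 m).
It fails at once if the blue shutter was opened although the carton stands at the other inlet (value of joint blue_gate above 0.015 m and horizontal distance between blue_station and carton above 0.27 m).
It fails at once if a loose thing on the bench was disturbed (distance of any of carton, tote, orange_roll, tape_gun, knife, spray from where it was at the start of the episode above 0.03 m or angle between any of carton, tote, orange_roll, tape_gun, knife, spray's own z axis and vertical above 0.3 rad).
It also fails if it takes over 32 s, if anything falls off the work surface, if the arm or the gripper's body presses on something with over 40 N, if the wrist force passes 120 N, or if a joint passes its speed limit or range.

## Working session

There is one attempt and no reset: what is moved stays moved. The work goes in short steps, each a Python script; the robot and the scene stay as the last script left them, time stands still between calls to the robot, and variables do not carry over. Pictures are saved under pics/ and viewed, and the job is handed in when it is done.

```bash
ls; mkdir -p pics; python3 - <<'E'
from rig import ctrl
import cv2,numpy as np
s=ctrl.get_state();print(s)
for n in ("top","side"):
    f=ctrl.grab_frame(n);cv2.imwrite(f"pics/{n}0.png",f["pixels"][:,:,::-1]);np.savez(f"{n}0.npz",**f)
    print(n,f["intrinsics"],f["R"],f["t"])
E
```

```text
pics
{'time_s': 0.0, 'joints': array([ 1.08380384,  0.53720823, -0.00446584,  1.53887703,  0.00259626,
        1.06729309, -0.07119172]), 'joint_vel': array([ 9.46646091e-04, -5.41365709e-05, -1.53557037e-03,  8.03095198e-05,
        1.84665571e-04,  1.54958028e-03, -1.54537405e-03]), 'joint_efforts': array([ 3.89447641e-04, -5.83412611e+01,  1.04855239e+00, -2.59099478e+01,
        1.22040047e-02,  9.71026195e-03, -9.61847093e-06]), 'position': array([ 265.25263869, -592.71469729,  230.38405045]), 'ee_rot': array([ 9.77937215e-01,  2.08897130e-01, -2.40848239e-04, -8.56750763e-04]), 'ft_force': array([0.31401624, 0.05272847, 0.05694754]), 'ft_torque': array([-0.00920071,  0.02200844, -0.00980331]), 'finger_gap': 85.44764887275485}
top [[564.87267297   0.         314.03769445]
 [  0.         564.87267297 242.5168345 ]
 [  0.           0.           1.        ]] [[-0.01938798 -0.99972989  0.01281606]
 [-0.9918882   0.01762211 -0.12588586]
 [ 0.12562601 -0.01515277 -0.99196194]] [  92.69788791  538.83676576 1752.92814629]
side [[520.856291     0.         316.13069663]
 [  0.         520.856291   238.56071306]
 [  0.           0.           1.        ]] [[-0.96858776 -0.2482287  -0.01484111]
 [-0.17884259  0.73682514 -0.65200004]
 [ 0.17278043 -0.62886503 -0.75807367]] [ 555.85528683   86.8280232  1817.78651669]
```

View pics/top0.png

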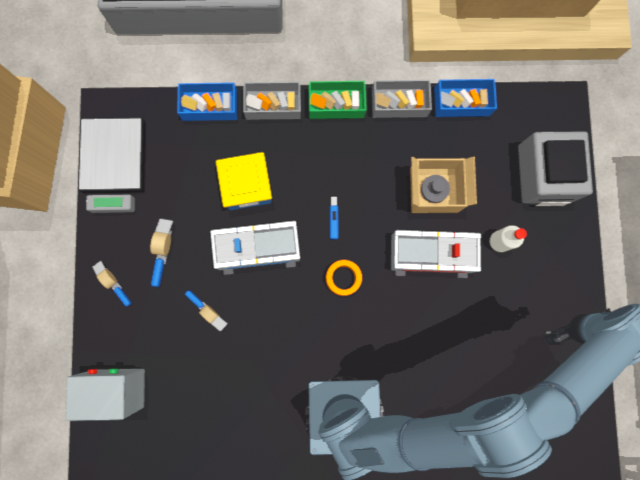

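View pics/side0.png

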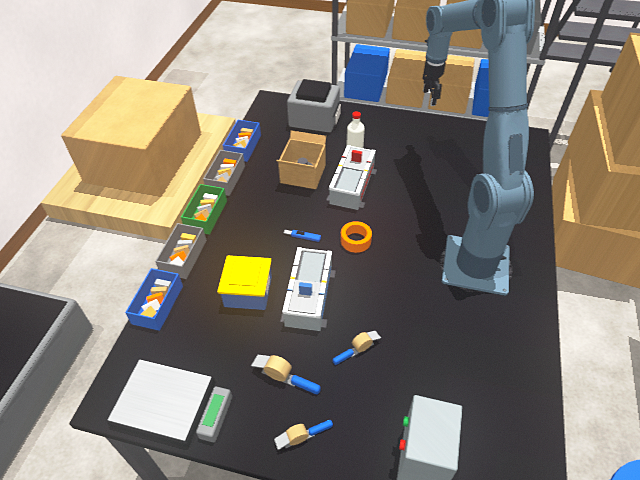

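The carton stands beside the red inlet: in the top view the carton is at about (442,185), the red inlet at (436,252) and its red handle at (456,250). The tote, at (243,180), is by the blue inlet. The spray bottle at (508,238) is the nearest obstacle. Next I measure the handle and the station.

```bash
cat > h.py <<'E'
import numpy as np,cv2
def ray(f,uv,z):
    K,R,t=f["intrinsics"],f["R"],f["t"]
    uv=np.atleast_2d(uv).astype(float)
    d=np.linalg.solve(K,np.c_[uv,np.ones(len(uv))].T); d=(R.T@d).T; c=-R.T@t
    return c+d*((z-c[2])/d[:,2])[:,None]
def pts(f,mask):
    v,u=np.nonzero(mask); Z=f["z_map"][v,u].astype(float);ok=Z>0;u,v,Z=u[ok],v[ok],Z[ok]
    p=np.linalg.solve(f["intrinsics"],np.c_[u,v,np.ones(len(u))].T)*Z
    return (f["R"].T@(p-f["t"][:,None])).T
E
python3 - <<'E'
from h import *
for n,box in (("top",(380,220,490,285)),("side",(320,140,385,215))):
    f=dict(np.load(f"{n}0.npz")); im=f["pixels"]; x0,y0,x1,y1=box
    hsv=cv2.cvtColor(im,cv2.COLOR_RGB2HSV)
    m=((hsv[...,0]<8)|(hsv[...,0]>172))&(hsv[...,1]>150)&(hsv[...,2]>60)
    b=np.zeros_like(m);b[y0:y1,x0:x1]=1;m&=b
    k,lab,st,ce=cv2.connectedComponentsWithStats(m.astype(np.uint8))
    for i in range(1,k):
        if st[i,4]<15: continue
        P=pts(f,lab==i); print(n,st[i],ce[i],"med",np.median(P,0).round(),"min",P.min(0).round(),"max",P.max(0).round())
        T=P[P[:,2]>126]
        if len(T): print("  top pts",len(T),T.mean(0).round(1),T.min(0).round(),T.max(0).round())
    # station rim
    allm=b.astype(bool); P=pts(f,allm); q=(P[:,2]>85)&(P[:,2]<97)
    Q=P[q][:,:2]; r=cv2.minAreaRect(Q.astype(np.float32)); print(n,"rim",len(Q),r)
    w=cv2.resize(im[y0-10:y1+10,x0-10:x1+10,::-1],None,fx=5,fy=5,interpolation=cv2.INTER_CUBIC);cv2.imwrite(f"pics/crop_{n}.png",w)
E
```

```text
top [452 244   7  13  79] [455.27848101 250.        ] med [ 500. -340.  126.] min [ 480. -349.   89.] max [ 517. -335.  140.]
  top pts 39 [ 498.1 -342.   132.5] [ 480. -348.  126.] [ 516. -336.  140.]
top rim 1396 ((502.5154113769531, -295.20257568359375), (261.83917236328125, 117.33467102050781), 87.03266906738281)
side [352 150  10  12 101] [356.12871287 155.6039604 ] med [ 498. -336.  112.] min [ 479. -352.   85.] max [ 515. -325.  135.]
  top pts 27 [ 497.  -337.3  131. ] [ 479. -347.  127.] [ 515. -328.  135.]
side rim 510 ((550.5604248046875, -289.59173583984375), (268.1910400390625, 220.23484802246094), 86.76896667480469)
```

View pics/crop_top.png

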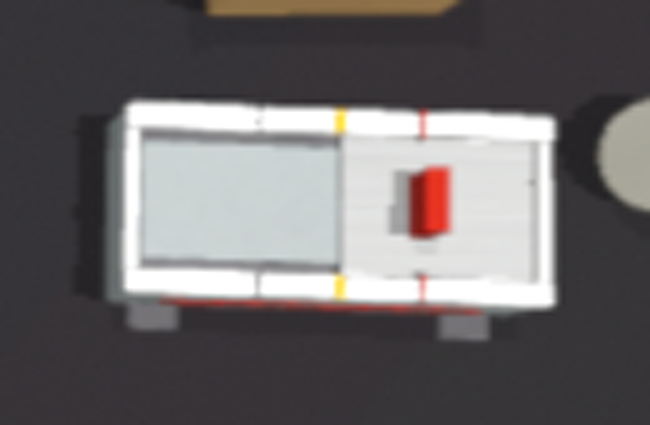

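The rim measures 262 x 117 mm against a nominal 260 x 116. Its centre is at (502.5, -295.2), with +y at 87.0°. That predicts the shut handle at (500, -345), and I measured it at about (498, -341). Next I move above it and refine with the wrist camera.

```bash
cat >> h.py <<'E'
from scipy.spatial.transform import Rotation as Ro
A=np.deg2rad(87.03); D=np.array([np.cos(A),np.sin(A),0]); O=np.array([502.5,-295.2])
def quat(s):
    y=s*D; z=np.array([0,0,-1.]); return Ro.from_matrix(np.c_[np.cross(y,z),y,z]).as_quat()
E
python3 - <<'E'
from h import *
from rig import ctrl
f=dict(np.load("top0.npz")); b=np.zeros((480,640),bool); b[222:255,485:530]=1
P=pts(f,b); P=P[P[:,2]>60]; print("spray",P.min(0).round(),P.max(0).round())
s=ctrl.get_state(); p=[499,-343,240]
best=None
for sg in (1,-1):
    q=ctrl.ik(p,quat(sg)); print(sg,q)
    if q is not None:
        c=np.abs(np.array(q)-s["joints"]).max()
        if best is None or c<best[0]: best=(c,sg,q)
print(best[1]); 
ctrl.move_l([265,-593,270],150); 
ctrl.move_ptp([499,-343,260],quat(best[1]))
s=ctrl.get_state(); f=ctrl.grab_frame("wrist"); print(s["time_s"],s["position"],s["ee_rot"],s["ft_force"],s["joints"])
np.savez("w1.npz",**f,pos=s["position"],q=s["ee_rot"]); cv2.imwrite("pics/w1.png",f["pixels"][:,:,::-1]); print(f["T_tool_cam"],f["intrinsics"])
E
```

```text
spray [ 504. -547.   61.] [ 572. -484.  189.]
1 [ 0.99085353  0.5343925  -0.65167013  1.62412202  0.35326018  1.10376415
  1.76437742]
-1 [ 0.51693342  0.45075041  0.01489581  1.65439386 -0.00753989  1.03650434
 -1.08845137]
-1
1.8 [ 497.98540683 -344.33972501  259.67331703] [ 9.99644881e-01 -2.66419071e-02 -4.81831152e-04  2.97002291e-04] [-0.0402131   0.06927537 -0.06877533] [ 0.53354504  0.43196617 -0.00465168  1.63246078  0.00332874  1.07773041
 -1.09634278]
[[-3.90632599e-04 -9.63416656e-01 -2.68007826e-01  6.69646325e+01]
 [ 9.99999732e-01 -2.10511085e-04 -7.00810164e-04 -1.05490183e-01]
 [ 6.18753566e-04 -2.68008029e-01  9.63416480e-01 -1.43060860e+02]
 [ 0.00000000e+00  0.00000000e+00  0.00000000e+00  1.00000000e+00]] [[361.33986359   0.         317.00332661]
 [  0.         361.33986359 240.09079849]
 [  0.           0.           1.        ]]
```

View pics/w1.png

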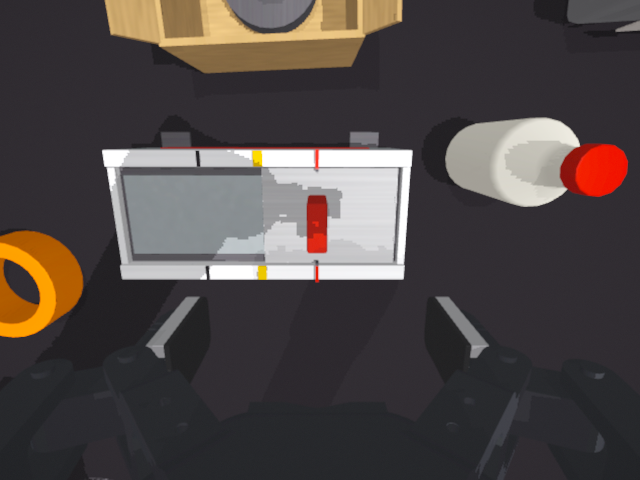

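The wrist view shows the red handle at (317,224), centred between the fingers at columns 205 and 435. The yellow marks are at (257,158) and (262,272), on the opening (+y) side. I compute the handle's position from the depth.

```bash
python3 - <<'E'
from h import *
f=dict(np.load("w1.npz")); hsv=cv2.cvtColor(f["pixels"],cv2.COLOR_RGB2HSV)
R=Ro.from_quat(f["q"]).as_matrix(); T=f["T_tool_cam"]
# world = R(Tc)+pos -> world-to-cam
Rc=R@T[:3,:3]; tc=R@T[:3,3]+f["pos"]; f["R"]=Rc.T; f["t"]=-Rc.T@tc
m=((hsv[...,0]<8)|(hsv[...,0]>172))&(hsv[...,1]>150); b=np.zeros_like(m); b[185:258,300:335]=1
P=pts(f,m&b); T_=P[P[:,2]>128]; print(len(P),len(T_),T_.mean(0),T_.min(0),T_.max(0),P.min(0),P.max(0))
print("top rect",cv2.minAreaRect(T_[:,:2].astype(np.float32)))
y=((hsv[...,0]>18)&(hsv[...,0]<32)&(hsv[...,1]>150)); b[:]=0; b[145:285,245:275]=1
k,l,s,c=cv2.connectedComponentsWithStats((y&b).astype(np.uint8))
Y=[ray(f,c[i],92)[0] for i in range(1,k) if s[i,4]>20]; print("yellow",Y,"mid",np.mean(Y,0))
E
```

```text
1108 985 [ 499.78317116 -343.85530403  132.90197738] [ 479.38760579 -351.98735481  128.73596077] [ 518.70638487 -335.39591051  135.57332131] [ 479.38760579 -351.98735481   91.61431319] [ 518.90387948 -335.39591051  135.57332131]
top rect ((499.0669250488281, -343.6772766113281), (14.911890029907227, 39.21250534057617), 87.20658111572266)
yellow [array([ 552.05168472, -296.51483577,   92.        ]), array([ 450.31135506, -290.75344483,   92.        ])] mid [ 501.18151989 -293.6341403    92.        ]
```

The handle top is at (499.2, -343.7, 133), size 39 x 15 mm. The midpoint of the yellow marks is 50 mm from it, which agrees with the spec. Next I descend, grip and slide.

```bash
python3 - <<'E'
from h import *
from rig import ctrl
h=np.array([499.2,-343.7]); q=quat(-1)
ctrl.move_l([*h,170],120,attitude=q)
print("hit",ctrl.move_l([*h,98],60,force_limit=8))
s=ctrl.get_state(); print(s["time_s"],s["position"],s["ft_force"])
ctrl.gripper_to(6)
s=ctrl.get_state(); print(s["time_s"],s["position"],s["ft_force"],s["finger_gap"])
if 12<s["finger_gap"]<20:
    ctrl.move_l([*(h+12*D[:2]),98],40)
    s=ctrl.get_state(); print(s["time_s"],s["position"],s["ft_force"],s["finger_gap"])
f=ctrl.grab_frame("top"); cv2.imwrite("pics/top1.png",f["pixels"][:,:,::-1])
f=ctrl.grab_frame("wrist"); cv2.imwrite("pics/w2.png",f["pixels"][:,:,::-1])
E
```

```text
hit False
4.1 [ 499.512984   -343.89622709   98.44299574] [-0.79422818 -1.00914439  0.33352387]
4.7333 [ 499.20868191 -344.19956216   98.21348426] [ 0.10334527 -0.92343634  1.62611146] 15.2588185227595
5.1833 [ 499.84549791 -332.09264907   98.17790393] [-0.10425515 -3.87725202 -0.01159128] 15.303720396466366
```

View pics/w2.png

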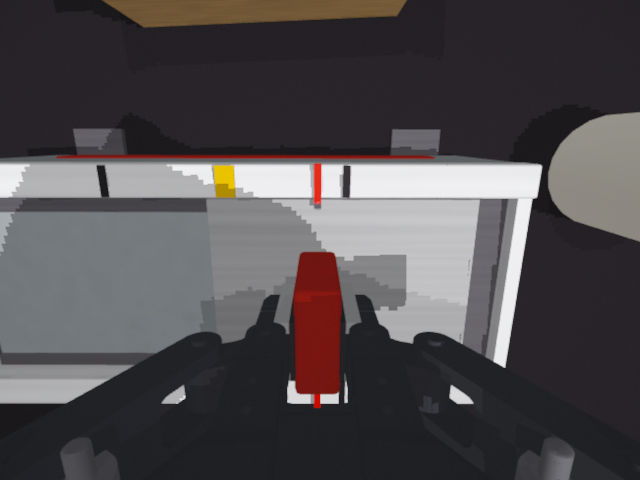

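The handle is held. The red pointer at (317,185) has left the black shut mark at (346,181) and heads towards the yellow mark at (224,181). The wrist force in y is about -3.9 N, as the spring should give at 12 mm. I finish the slide.

```bash
python3 - <<'E'
from h import *
from rig import ctrl
h=np.array([499.2,-343.7])
ctrl.move_l([*(h+50*D[:2]),98],40); ctrl.hold(0.5)
s=ctrl.get_state(); print(s["time_s"],s["position"],s["ft_force"],s["finger_gap"])
for n in ("top","wrist","side"):
    f=ctrl.grab_frame(n); cv2.imwrite(f"pics/{n}3.png",f["pixels"][:,:,::-1]); np.savez(f"{n}3.npz",**f,pos=s["position"],q=s["ee_rot"])
E
```

```text
6.8833 [ 501.82748885 -295.33619833   98.18753796] [ 0.20027371 -7.71299158  0.38917682] 15.285271442948593
```

View pics/wrist3.png

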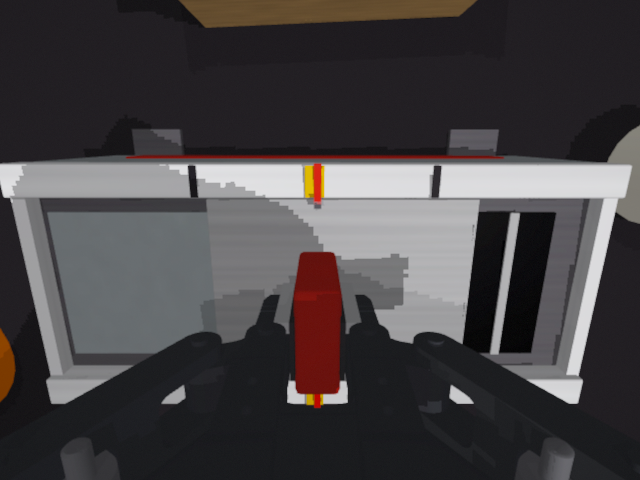

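View pics/top3.png

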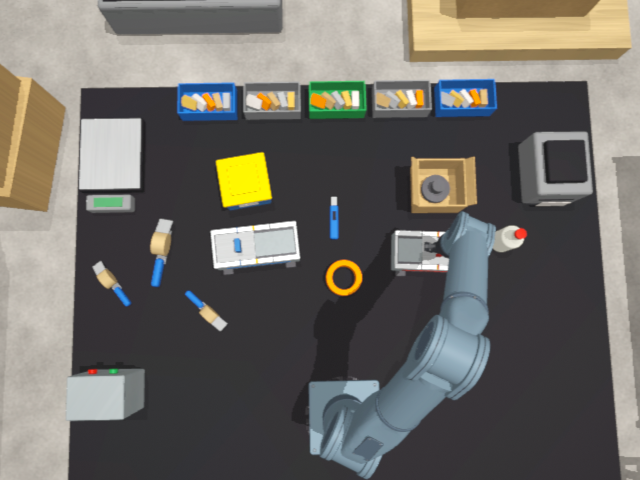

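In the wrist view the pointer at (317,183) stands on the yellow mark, about 1 mm short of half. The black end marks at 193 and 437 put the centre at 315. In the top view everything else is where it started: the carton at (442,185), the spray at (508,238) and the blue handle at (237,245). I do one short stability check, then hand in.

```bash
python3 - <<'E'
from h import *
from rig import ctrl
ctrl.hold(1.0); s=ctrl.get_state(); print(s["time_s"],s["position"],s["ft_force"],s["finger_gap"])
f=ctrl.grab_frame("wrist"); a=np.load("wrist3.npz")["pixels"]
print("wrist diff",np.abs(a.astype(int)-f["pixels"]).mean())
a,b=np.load("top0.npz")["pixels"],np.load("top3.npz")["pixels"]
d=np.abs(a.astype(int)-b).max(2)>40
for n,(x0,y0,x1,y1) in dict(carton=(405,150,480,212),tote=(212,150,275,212),roll=(324,258,364,298),gun=(148,215,178,290),knife=(328,194,342,240),spray=(495,224,530,255),blue=(205,218,302,275)).items(): print(n,d[y0:y1,x0:x1].sum())
ctrl.hand_in()
E
```

```text
8.0333 [ 501.80989137 -295.37093475   98.17547231] [ 0.27276481 -7.76832474 -0.79393634] 15.468664758904085
wrist diff 0.7212087673611111
carton 2
tote 0
roll 39
gun 0
knife 0
spray 6
blue 0
the job is handed in; nothing more can be done
```

The carton stands beside the red inlet, so I gripped the red handle across its 16 mm thickness, slid the shutter to half open and handed the job in at about 8 s while still holding it. The hand-in gives no verdict.

- **Shutter position:** The wrist camera shows the pointers on the yellow marks. By the marks the opening is about 49 mm (50 mm target, 40–60 mm allowed).
- **Holding:** The spring pull read 7.8 N, against about 8 N expected at half. During a further 1 s hold the tool moved less than 0.1 mm and the finger opening stayed at about 15.3–15.5 mm.
- **Other things on the bench:** Comparing the top views before and after, the blue inlet, tote, tape gun and knife show no change. The carton and spray differ by 2 and 6 pixels.
- **Unconfirmed:** 39 pixels changed around the orange roll. The arm never came near it and it sits at the same place in the picture, so I take this to be the arm's shadow, but I did not check further.

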